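# Slide a glass strip over the edge, pinch it and seat it in the jig

## Task

Press gently on the thin blue glass strip and slide it out over the outer edge of the metal plate at the left side of the bench, far enough that its end can be pinched by its two long sides but not so far that it tips off, and let it lie there. Then pinch that end, lift the strip, lay it flat in the grey jig between the two rails, push it gently home against the red stop and let go. The glass is brittle, so never press or push it hard, and leave everything else where it is.

Things in the scene. Friction and masses are not known exactly. Their poses are not given: they have to be found in the camera images.
- glass_strip: Flat strip of opaque cobalt-blue glass, 90 (its x) x 40 (y) x 3 (z) mm, about 30 g, too thin to pick off the flat plate. Origin: centre of its underside. Starts flat on the edge plate, its -x end towards the plate's outer edge. More than 18 N against plate or jig breaks it; 3 to 10 N of closed fingertips on its top drag it along, for they grip better than plate and jig (friction about 0.25).
- edge_plate: Fixed smooth aluminium plate, 120 (x) x 150 (y) x 6 (z) mm, screwed to the bench at its left side. Origin: middle of its outer edge, level with the bench top (the plate's underside). x points inwards (to the right), square to that edge; y along the edge, away from the robot; the outer edge is x = 0 and projects 2 to 20 mm beyond the bench, with free air beyond and below.
- plate_edge (a point): Middle of the plate's outer edge on its top face (x = 0, z = 6 mm in the plate's frame, same axes). The strip should come to lie with 25 to 40 mm of its length over this edge line, roughly square to it: its centre at x = +5 to +20 mm in this frame. It tips off when its centre passes the edge (x = 0).
- jig: Fixed grey jig, open on its -x side. Origin on the bench; flat bed 60 mm above it: a tongue 24 mm wide (y) from x = -46 to +4 mm, beside which fingers can straddle the strip and reach below it, then 80 mm wide from x = +4 to +60. Seated, the strip lies flat on the bed, one end at the stop: its centre at x = +5 mm, y = 0, with 2 mm play on either side.
- jig_mouth (a point): Middle of the flared mouth of the jig's two aluminium rails, on the bed (x = +4 mm, z = 60 mm in the jig's frame, same axes). The mouth is about 57 mm wide here and narrows to 44 mm (inner faces y = +-22 mm) at x = +19 mm; the rails run on to the stop, 9 mm higher than the bed.
- jig_stop (a point): Middle of the near face of the rigid red stop, on the bed (x = +50 mm, z = 60 mm in the jig's frame, same axes). The stop is 13 mm higher than the bed. The strip's end belongs against this face. In front of the jig, nearer the robot (x below 0.37 m, y below 0.31 m), stands a fixed bench vice 100 mm high: an obstacle.
- lamp_stem (a point): Obstacle: foot of the fixed black lamp's stem, on the bench, right of the work (world axes). The stem, 40 mm thick, rises 0.32 m above this point; the neck then arches left and away from the robot, up to 0.40 m high, to a shade 130 mm wide centred 0.14 m farther in both x and y, its lower rim 0.24 m above the bench.
- offcut: Bystander, to be left alone: wedge of green fused glass, 42 x 65 x 8 mm, farther back near the left edge; origin: centre of its underside.
- jar: Bystander, to be left alone: clear open jar with blue chips, 62 mm wide, 70 mm tall, behind the lamp; origin: centre of its underside.
- mug_1: Bystander, to be left alone: green and white mug, 101 mm tall, right of the lamp; origin: centre of its underside.
- tape: Bystander, to be left alone: roll of pale tape lying flat, 100 mm wide, 25 mm high, far back; origin: centre of its underside.

How it is judged:
By the outcome, as a careful person would: the job done as asked, in the order asked, and still so for the second after the job is handed in, with the robot touching nothing.
It also fails if it takes over 67 s, if anything falls off the work surface, if the arm or the gripper's body presses on something with over 40 N, if the wrist force passes 120 N, or if a joint passes its speed limit or range.

## Robot

A 6-joint arm with a two-finger parallel gripper is mounted at the origin on a cart in front of the work surface, level with it; the furniture and walls round the work are solid. World frame = base frame: x ahead of the robot, y to its left, z up, the work surface at z = 0. Lengths are in m, angles in rad, forces in N, time in s.
With the tool pointing down it reaches from about 0.35 to 0.775 m from the base axis. Payload 5.5 kg.
Tool frame: the origin (TCP) lies where the fingers leave the gripper's body, on its centre line; the fingertips stand ahead of it and the grasp point (between the pads) lies 54 mm ahead of it (env.finger_overhang is the z of the fingertips in the tool frame, in m); z points along the fingers, y is the line along which they close (so a half turn about z gives the same grasp; the last joint's range is limited). The gripper opens to 85 mm and grips with 20 to 120 N. Pads are 22 mm wide; open, the fingers measure 114 mm over their backs; the gripper's body (76 mm by 85 mm) begins 54 mm behind the grasp point. The pads swing forward as they close: fully open they stand 13 mm farther back than shut.
Start: joints at [0.976, 0.313, 0.046, 1.304, 0, 1.431], TCP at [0.253, 0.517, 0.304] pointing down, gripper open.
Joint ranges: [-2.76, 2.76], [-0.86, 1.69], [-1.03, 1.26], [-2.2, 2.34], [-1.47, 1.5], [-3.14, 3.14]. Speed limits (rad/s): [2.57, 2.57, 3.14, 3.14, 3.14, 3.14].

## Interface

Orientations are given as a unit quaternion [w, x, y, z].
In Python, from cell import env gives the robot as it stands.
- The arm moves only by the tool jog_arm, never from a script. Its argument "targets" is a list of rows, each an object of numbers: "tx", "ty", "tz": the shift along the world's x, y, z in a scale on which 1.0 is 50 cm; "spin": the turn about the world's z in fractions of the full range, 1 being 90 degrees; "fingers": the opening, from -1 (shut) to 1 (fully open). In form: [{"tx": .., "ty": .., "tz": .., "spin": .., "fingers": ..}, ...]. A call has exactly 5 rows; each row is the pose to reach, as a shift and turn from the pose commanded when the call began; what a row does not reach only later rows make up. A row lasts 1/8 s, in which the tool goes at most 62.5 mm and 10.7 degrees, less where a joint would pass 70% of its speed; a pose out of reach is approached as far as the arm can. A shift or turn number past 1, either way, is cut back to 1. A call with a gripper value outside its range is refused whole. The fingers move at their own pace and stop on an object; "squeeze" is the grip in N (left out, the last holds). Time passes only in rows, so rows that repeat a pose let the fingers close, or fill a call up. It gives the time, the measured TCP pose, the force, the opening and the grip force at its end, in the units of the state.
- env.observe(): the state, without advancing time (a new reading comes with each control period).
- env.camera(name): name is "scene" or "top"; returns a dict with "frame" (384x512x3 uint8, red, green, blue), "fx", "fy", "cx", "cy" (pixels), "eye" and "orientation" of the camera in the world. Camera axes: x right, y down, z forward; pixel columns grow to the right and rows downward; lengths in m; the calibration is good to about 2 mm. A picture is of the moment at which its call begins. There is no depth.
- env.sign_off(): hands the job in; it is judged then, once.
Trained networks look in a picture, given as the dict that the camera call returned (one of the last four; its "shot" number tells which), for a name from the list of things; names that differ only in an ending like _2 or _b are one class to them, and where a whole thing is asked for, a point or a joint stands for the part that bears it (a point fixed in the world has none). Each returns a list of dicts, best first, with "p" (0 to 1); they miss things now and then, are a little off and sometimes report something else, mostly with a low value. They report only what shows in the picture. A call takes as long as a camera call.
- env.spot_in(query, picture): "at" ([x, y, z] in m, in world coordinates, good to about 4 mm: the middle of the surface that is visible of it).
- env.silhouettes(query, picture): "pixels" (384x512 bool, what is visible of it).
The state is a dict: "time_s": time; "q": joint angles; "joint_velocities": joint speeds; "joint_efforts": joint torques, N m; "position": TCP position; "eef_rot": TCP orientation; "wrist_force": force on the tool from outside, world axes, zero at the start; "ft_torque": the same for the moment, N m; "grip_width": opening from 0.0 (shut) to 1.0 (fully open); "gripper_force": force on a finger pad.
Only numpy, scipy, OpenCV 4.12 (cv2) and the standard library are available. Lean on these libraries where they do the work, as an engineer would, in place of code of your own. Each camera call takes 0.05 s, during which the arm holds its last target. There are 200 camera calls.

## Working session

There is one attempt and no reset: what is moved stays moved. The work goes in short steps, Python scripts to look and compute and a tool call to move; the robot and the scene stay as the last step left them, time stands still between calls to the robot, and variables do not carry over. Pictures are saved under pics/ and viewed, at most 11 in all, crops included, and the job is handed in when it is done.

Besides the shell and the picture viewer there is one more tool, called after "Call:" as name(argument=value, ...) on one line, values as JSON. jog_arm: Moves the arm, as the interface text tells. Its arguments: {"type":"object","properties":{"targets":{"type":"array"},"squeeze":{"type":"number"}},"required":["targets"]}

```bash
mkdir -p pics
cat > h.py <<'E'
from cell import env
import numpy as np, cv2
from scipy.spatial.transform import Rotation as R
def rot(c):
    q=np.array(c["orientation"]); 
    return R.from_quat(q[[1,2,3,0]]).as_matrix() if q.shape==(4,) else q
def ray(c,uv,z):
    uv=np.atleast_2d(uv).astype(float)
    d=np.c_[(uv[:,0]-c["cx"])/c["fx"],(uv[:,1]-c["cy"])/c["fy"],np.ones(len(uv))]@rot(c).T
    e=np.array(c["eye"]); return e+d*((z-e[2])/d[:,2])[:,None]
def proj(c,p):
    d=(np.atleast_2d(p)-np.array(c["eye"]))@rot(c)
    return np.c_[d[:,0]/d[:,2]*c["fx"]+c["cx"],d[:,1]/d[:,2]*c["fy"]+c["cy"]]
def rect(c,mask,z):
    m=mask.astype(np.uint8); n,l,s,_=cv2.connectedComponentsWithStats(m)
    k=1+np.argmax(s[1:,4]); ct=max(cv2.findContours((l==k).astype(np.uint8),0,2)[0],key=len)[:,0]
    P=ray(c,ct,z)[:,:2]*1000
    return cv2.minAreaRect(P.astype(np.float32)), P
def save(c,n,crop=None,k=1):
    f=c["frame"][:,:,::-1]
    if crop: f=f[crop[1]:crop[3],crop[0]:crop[2]]
    cv2.imwrite(f"pics/{n}.png",cv2.resize(f,None,fx=k,fy=k,interpolation=cv2.INTER_CUBIC))
E
python3 - <<'E'
from h import *
np.set_printoptions(precision=4,suppress=True)
o=env.observe(); print(o, env.finger_overhang)
for n in("top","scene"):
    c=env.camera(n); save(c,n+"0",k=1.5); print(n,c["eye"],c["orientation"],c["fx"])
    for q in("glass_strip","edge_plate","plate_edge","jig","jig_mouth","jig_stop","lamp_stem"):
        r=env.spot_in(q,c); print(q,[(np.round(x["at"],4).tolist(),round(x["p"],2)) for x in r[:2]])
    for q,z in(("glass_strip",.009),("edge_plate",.006),("jig_stop",.073)):
        r=env.silhouettes(q,c)
        if r: print(q,r[0]["p"],rect(c,r[0]["pixels"],z)[0])
E
```

```text
{'time_s': 0.0, 'q': array([ 0.9764,  0.314 ,  0.045 ,  1.3036, -0.    ,  1.4312]), 'joint_velocities': array([-0.0004,  0.0016, -0.0004, -0.0012, -0.0005,  0.0007]), 'joint_efforts': array([ -0.0006, -48.0629,  29.8532,   0.0194,  -0.0002,  -0.    ]), 'position': array([0.2524, 0.5162, 0.303 ]), 'eef_rot': array([-0.0003,  0.2255,  0.9743, -0.0009]), 'wrist_force': array([ 0.2323, -0.2744, -0.8119]), 'ft_torque': array([ 0.031 , -0.0543, -0.0028]), 'gripper_force': 0.0, 'grip_width': 0.9992378765431009} 0.0726
top [0.4555 0.0727 0.9378] [-0.0598  0.7116 -0.699   0.0381] 407.7011046927258
glass_strip [([0.5052, 0.3105, 0.0084], 0.89)]
edge_plate [([0.4599, 0.3052, 0.0077], 0.92), ([0.4425, 0.1528, 0.0588], 0.42)]
plate_edge [([0.461, 0.3047, 0.0054], 0.84), ([0.4445, 0.1512, 0.0599], 0.52)]
jig [([0.4396, 0.1519, 0.0574], 0.64)]
jig_mouth [([0.4401, 0.1527, 0.0593], 0.75)]
jig_stop [([0.4443, 0.1511, 0.0619], 0.6)]Traceback (most recent call last):
  File "<stdin>", line 7, in <module>
ValueError: it knows: edge_plate, glass_strip, jar, jig, jig_mouth, jig_stop, mug, offcut, plate_edge, tape
```

Run:
```python
from h import *
np.set_printoptions(precision=4,suppress=True)
for n in("top","scene"):
    c=env.camera(n); save(c,n+"0",k=1.5); print(n,c["eye"],c["orientation"],c["fx"])
    for q,z in(("glass_strip",.009),("edge_plate",.006),("jig_stop",.073),("jig",.06)):
        r=env.silhouettes(q,c)
        if r: print(q,r[0]["p"],r[0]["pixels"].sum(),rect(c,r[0]["pixels"],z)[0])
    if n=="scene":
      for q in("glass_strip","edge_plate","plate_edge","jig_mouth","jig_stop"):
        r=env.spot_in(q,c); print(q,[(np.round(x["at"],4).tolist(),round(x["p"],2)) for x in r[:2]])
```

```text
top [0.4555 0.0727 0.9378] [-0.0598  0.7116 -0.699   0.0381] 407.7011046927258
glass_strip 0.96 690 ((504.12530517578125, 313.2882080078125), (41.91758346557617, 88.80945587158203), 4.685889720916748)
edge_plate 0.78 2745 ((475.5616455078125, 307.7572326660156), (149.8999481201172, 121.13697052001953), 12.341167449951172)
jig 0.82 1270 ((441.944580078125, 166.1394805908203), (80.43447875976562, 108.5269775390625), 19.455490112304688)
scene [ 0.1317 -0.4701  0.5407] [-0.4379  0.8337 -0.2975  0.1568] 368.9563080939678
glass_strip 0.81 267 ((502.527099609375, 311.0289306640625), (42.81618881225586, 87.81417083740234), 7.262545108795166)
edge_plate 0.9 987 ((473.4580383300781, 302.98028564453125), (155.52215576171875, 124.12224578857422), 11.988113403320312)
jig_stop 0.8 1622 ((422.61077880859375, 106.35414123535156), (162.24667358398438, 104.13677978515625), 62.18357849121094)
jig 0.62 1477 ((434.8642578125, 121.97052001953125), (161.17298889160156, 102.4898452758789), 67.24609375)
glass_strip [([0.5033, 0.3074, 0.0082], 0.58)]
edge_plate [([0.4509, 0.3037, 0.0069], 0.71), ([0.4305, 0.1309, 0.0528], 0.22)]
plate_edge [([0.4516, 0.3042, 0.0057], 0.63)]
jig_mouth [([0.4308, 0.1269, 0.0529], 0.73)]
jig_stop [([0.4311, 0.1296, 0.0498], 0.9)]
```

View pics/top0.png

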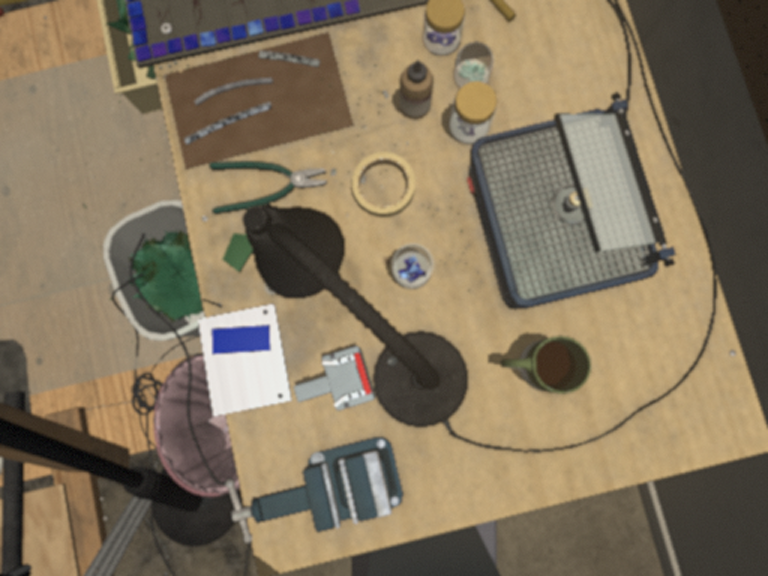

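View pics/scene0.png

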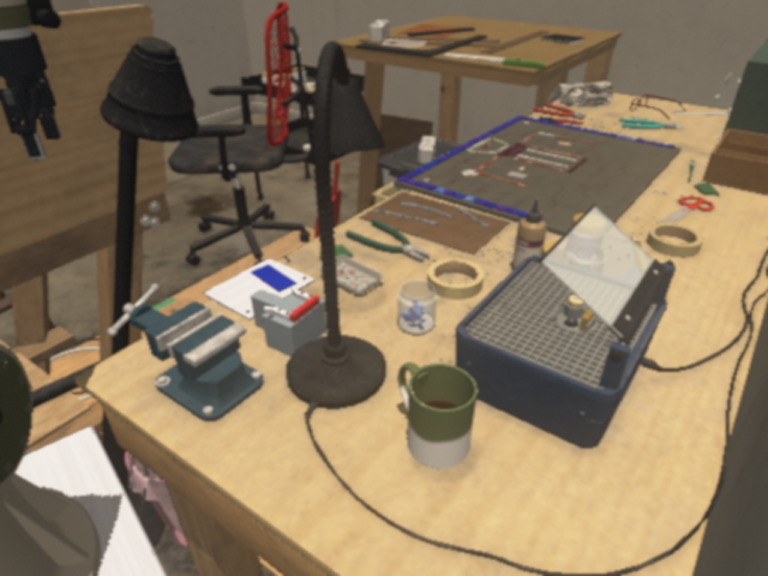

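Top view: the strip is at about (240,339), the plate's outer edge runs (200,318) to (215,415), and the jig is at (340,378) with its red stop at (362,372). The lamp foot is near (425,378), with the shade to its upper left at (300,250). Next I'll refine the jig pose and lamp position.

Run:
```python
from h import *
np.set_printoptions(precision=1,suppress=True)
c=env.camera("top"); save(c,"jig",(190,200,300,285),7)
f=c["frame"].astype(int); r,g,b=f[...,0],f[...,1],f[...,2]
red=(r>g+60)&(r>b+60); red[:225]=0; red[280:]=0; red[:,:190]=0; red[:,270:]=0
rr=rect(c,red,.073); print("red",red.sum(),rr[0])
blue=(b>r+60)&(b>g+60); blue[:210]=0; blue[245:]=0; blue[:,:130]=0; blue[:,190:]=0
print("blue",blue.sum(),rect(c,blue,.009)[0])
wh=(f.min(2)>190); wh[:195]=0; wh[285:]=0; wh[:,:125]=0; wh[:,198:]=0
print("plate",rect(c,wh|blue,.006)[0])
jm=env.silhouettes("jig",c); 
if jm:
  q,P=rect(c,jm[0]["pixels"],.06); print(q)
print("lamp foot",ray(c,[[425/1.5,380/1.5]],0)*1000, "disc",ray(c,[[420/1.5,378/1.5]],0.02)*1000,"shade",ray(c,[[298/1.5,252/1.5]],.24)*1000)
for a in(12.3,19.5):print(a)
# project the assumed jig
o=np.array([.4420,.1661]);th=np.radians(19.5)
```

```text
red 123 ((457.3814392089844, 122.16070556640625), (58.82536697387695, 9.277762413024902), 18.16582679748535)
blue 575 ((504.8193054199219, 312.73651123046875), (35.589839935302734, 85.27360534667969), 4.619222164154053)
plate ((474.6060485839844, 308.9375305175781), (149.08840942382812, 120.86747741699219), 12.639079093933105)
((442.9862060546875, 166.7538604736328), (79.65880584716797, 106.4378433227539), 18.373807907104492)
lamp foot [[448.2  30.5   0. ]] disc [[451.1  38.8  20. ]] shade [[594.9 190.6 240. ]]
12.3
19.5
```

View pics/jig.png

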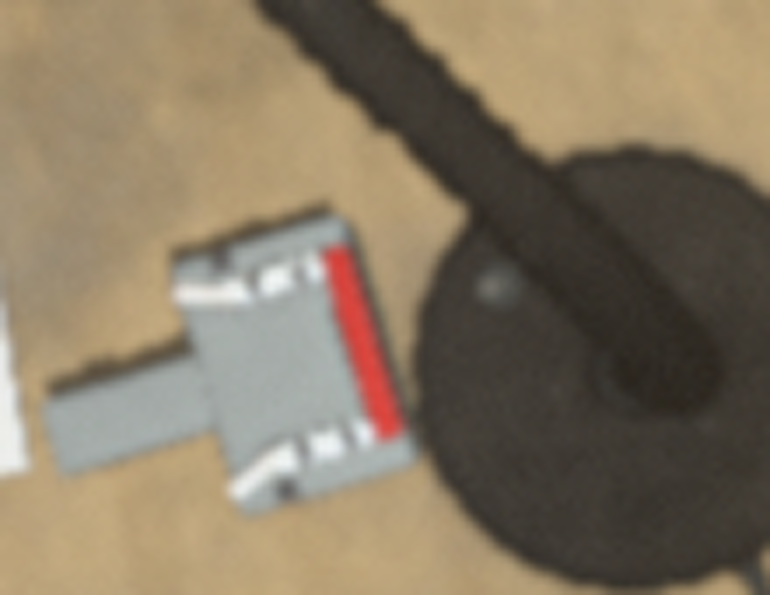

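The rows are not in the units I measure in: shifts go in shares of 50 cm and turns go in shares of 90 degrees. I convert before sending: -0.9 rad / 1.5708 = -0.573.

Call:
jog_arm(targets=[{"spin":-0.1146,"fingers":-1},{"spin":-0.2292,"fingers":-1},{"spin":-0.3438,"fingers":-1},{"spin":-0.4584,"fingers":-1},{"spin":-0.573,"fingers":-1}], squeeze=20)

```text
$.targets[0]: bad value
```

Converted, 210 mm / 500 = 0.42, -175 mm / 500 = -0.35, -0.85 rad / 1.5708 = -0.5411.

Call:
jog_arm(targets=[{"tx":0.084,"ty":-0.07,"tz":0,"spin":-0.1082,"fingers":-1},{"tx":0.168,"ty":-0.14,"tz":0,"spin":-0.2165,"fingers":-1},{"tx":0.252,"ty":-0.21,"tz":-0.04,"spin":-0.3247,"fingers":-1},{"tx":0.336,"ty":-0.28,"tz":-0.08,"spin":-0.4329,"fingers":-1},{"tx":0.42,"ty":-0.35,"tz":-0.14,"spin":-0.5411,"fingers":-1}], squeeze=20)

```text
time_s: 1.82
position: [0.4644, 0.3407, 0.2343]
eef_rot: [0.001, 0.609, 0.793, 0.001]
wrist_force: [0.5, 0.8, 0.3]
grip_width: 0.002
gripper_force: 0.0
```

Converted, -130 mm / 500 = -0.26, -110 mm / 500 = -0.22, -0.184 rad / 1.5708 = -0.1171.

Call:
jog_arm(targets=[{"tx":0.06,"ty":-0.05,"tz":-0.06,"spin":-0.1019,"fingers":-1},{"tx":0.086,"ty":-0.072,"tz":-0.14,"spin":-0.1171,"fingers":-1},{"tx":0.086,"ty":-0.072,"tz":-0.22,"spin":-0.1171,"fingers":-1},{"tx":0.086,"ty":-0.072,"tz":-0.26,"spin":-0.1171,"fingers":-1},{"tx":0.086,"ty":-0.072,"tz":-0.26,"spin":-0.1171,"fingers":-1}])

```text
time_s: 2.45
position: [0.5044, 0.3049, 0.1021]
eef_rot: [-0.001, 0.678, 0.735, -0.002]
wrist_force: [-0.1, -0.7, -0.1]
grip_width: 0.002
gripper_force: 0.0
```

Converted, -19 mm / 500 = -0.038, -18 mm / 500 = -0.036.

Call:
jog_arm(targets=[{"tx":0,"ty":0,"tz":-0.02,"spin":0,"fingers":-1},{"tx":0,"ty":0,"tz":-0.032,"spin":0,"fingers":-1},{"tx":0,"ty":0,"tz":-0.036,"spin":0,"fingers":-1},{"tx":0,"ty":0,"tz":-0.038,"spin":0,"fingers":-1},{"tx":0,"ty":0,"tz":-0.038,"spin":0,"fingers":-1}])

```text
time_s: 3.08
position: [0.5057, 0.3057, 0.0852]
eef_rot: [0.0, 0.678, 0.736, 0.0]
wrist_force: [-0.3, -1.0, 0.1]
grip_width: -0.002
gripper_force: 0.0
```

Run:
```python
from h import *
print(env.observe()["wrist_force"],env.observe()["position"])
c=env.camera("top"); save(c,"top1",(120,190,300,320),4)
c=env.camera("scene"); save(c,"scene1",(120,150,280,260),5)
```

```text
[-0.25191632 -0.98903096  0.0912079 ] [0.5057351  0.30566931 0.08518341]
```

View pics/scene1.png

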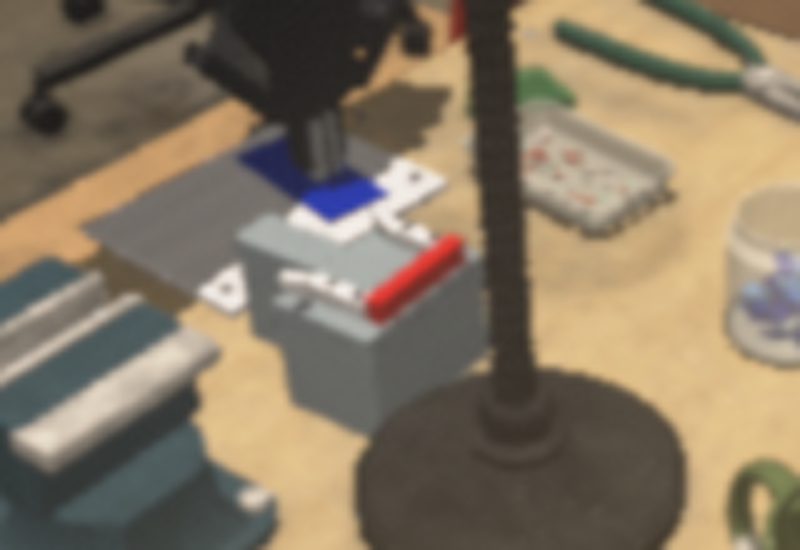

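The closed fingertips stand just above the middle of the strip, at about (325,170) in the crop. I'll go down gently.

Converted, -2.5 mm / 500 = -0.005, -2 mm / 500 = -0.004.

Call:
jog_arm(targets=[{"tx":0,"ty":0,"tz":-0.002,"spin":0,"fingers":-1},{"tx":0,"ty":0,"tz":-0.004,"spin":0,"fingers":-1},{"tx":0,"ty":0,"tz":-0.005,"spin":0,"fingers":-1},{"tx":0,"ty":0,"tz":-0.005,"spin":0,"fingers":-1},{"tx":0,"ty":0,"tz":-0.005,"spin":0,"fingers":-1}])

```text
time_s: 3.8
position: [0.5056, 0.3056, 0.0824]
eef_rot: [0.0, 0.678, 0.735, 0.0]
wrist_force: [-0.1, -0.6, -0.1]
grip_width: 0.0
gripper_force: 0.0
```

Converted, -1 mm / 500 = -0.002, -0.6 mm / 500 = -0.0012.

Call:
jog_arm(targets=[{"tx":0,"ty":0,"tz":-0.0006,"spin":0,"fingers":-1},{"tx":0,"ty":0,"tz":-0.0012,"spin":0,"fingers":-1},{"tx":0,"ty":0,"tz":-0.002,"spin":0,"fingers":-1},{"tx":0,"ty":0,"tz":-0.002,"spin":0,"fingers":-1},{"tx":0,"ty":0,"tz":-0.002,"spin":0,"fingers":-1}])

```text
time_s: 4.42
position: [0.5057, 0.3056, 0.0817]
eef_rot: [0.0, 0.678, 0.735, 0.0]
wrist_force: [-0.7, -0.6, 3.9]
grip_width: 0.001
gripper_force: 1.9
```

Converted, -0.3 mm / 500 = -0.0006.

Call:
jog_arm(targets=[{"tx":0,"ty":0,"tz":-0.0006,"spin":0,"fingers":-1},{"tx":0,"ty":0,"tz":-0.0006,"spin":0,"fingers":-1},{"tx":0,"ty":0,"tz":-0.0006,"spin":0,"fingers":-1},{"tx":0,"ty":0,"tz":-0.0006,"spin":0,"fingers":-1},{"tx":0,"ty":0,"tz":-0.0006,"spin":0,"fingers":-1}])

```text
time_s: 5.05
position: [0.5057, 0.3056, 0.0817]
eef_rot: [0.0, 0.678, 0.735, 0.0]
wrist_force: [-1.1, 0.1, 5.1]
grip_width: -0.001
gripper_force: 2.9
```

Converted, 15 mm / 500 = 0.03, -3.2 mm / 500 = -0.0064, 0.075 rad / 1.5708 = 0.0477.

Call:
jog_arm(targets=[{"tx":-0.0012,"ty":0.006,"tz":-0.0002,"spin":0.0095,"fingers":-1},{"tx":-0.0026,"ty":0.012,"tz":-0.0002,"spin":0.0191,"fingers":-1},{"tx":-0.0038,"ty":0.018,"tz":-0.0002,"spin":0.0286,"fingers":-1},{"tx":-0.0052,"ty":0.024,"tz":-0.0002,"spin":0.0382,"fingers":-1},{"tx":-0.0064,"ty":0.03,"tz":-0.0002,"spin":0.0477,"fingers":-1}])

```text
time_s: 5.68
position: [0.5032, 0.3207, 0.0817]
eef_rot: [0.001, 0.649, 0.76, 0.001]
wrist_force: [0.5, -1.4, 5.4]
grip_width: 0.0
gripper_force: 2.7
```

```bash
cat >> h.py <<'E'
def strip(name="top",z=.009,win=(130,195,190,245)):
    c=env.camera(name); f=c["frame"].astype(int); r,g,b=f[...,0],f[...,1],f[...,2]
    m=(b>r+50)&(b>g+50); w=np.zeros_like(m); w[win[1]:win[3],win[0]:win[2]]=1
    return c,m&w
E
python3 - <<'E'
from h import *
c,m=strip(); print(m.sum(),rect(c,m,.009)[0]); s=env.silhouettes("glass_strip",c)
if s: print(s[0]["p"],rect(c,s[0]["pixels"],.009)[0])
save(c,"slide1",(120,190,220,280),7)
E
```

```text
164 ((507.0156555175781, 297.43878173828125), (36.682472229003906, 27.6013240814209), 2.9381070137023926)
0.6 ((476.18145751953125, -148.4481658935547), (82.43169403076172, 136.22047424316406), 1.1864913702011108)
```

View pics/slide1.png

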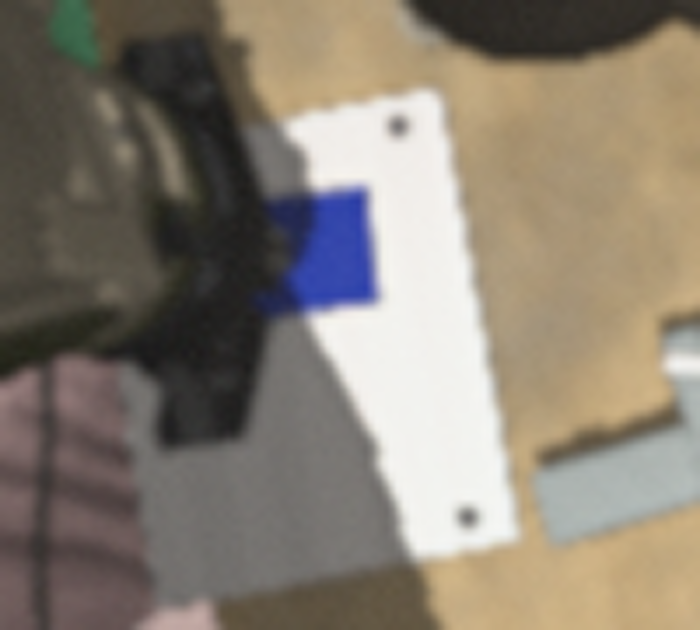

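The strip's right end is now at about (372,245) in the crop, so it moved 15 mm along with the fingers. I'll carry on.

Converted, 17.5 mm / 500 = 0.035, 14 mm / 500 = 0.028, 0.06 rad / 1.5708 = 0.0382.

Call:
jog_arm(targets=[{"tx":-0.0016,"ty":0.007,"tz":0,"spin":0.0076,"fingers":-1},{"tx":-0.0032,"ty":0.014,"tz":0,"spin":0.0153,"fingers":-1},{"tx":-0.0048,"ty":0.021,"tz":0,"spin":0.0229,"fingers":-1},{"tx":-0.0064,"ty":0.028,"tz":0,"spin":0.0306,"fingers":-1},{"tx":-0.008,"ty":0.035,"tz":0,"spin":0.0382,"fingers":-1}])

```text
time_s: 6.4
position: [0.4992, 0.3382, 0.0817]
eef_rot: [0.001, 0.626, 0.78, 0.001]
wrist_force: [-0.4, -2.0, 5.7]
grip_width: 0.003
gripper_force: 2.7
```

Run:
```python
from h import *
c,m=strip(); R0,P=rect(c,m,.009); print(m.sum(),R0); print(cv2.boxPoints(R0))
```

```text
160 ((504.4591064453125, 314.5812072753906), (36.67861557006836, 25.338354110717773), 2.8591127395629883)
[[485.5107  326.31985]
 [486.77457 301.01303]
 [523.4075  302.84256]
 [522.1437  328.14938]]
```

Converted, 16 mm / 500 = 0.032, 13.5 mm / 500 = 0.027.

Call:
jog_arm(targets=[{"tx":-0.0016,"ty":0.0068,"tz":0,"spin":0,"fingers":-1},{"tx":-0.003,"ty":0.0136,"tz":0,"spin":0,"fingers":-1},{"tx":-0.0044,"ty":0.02,"tz":0,"spin":0,"fingers":-1},{"tx":-0.006,"ty":0.027,"tz":0,"spin":0,"fingers":-1},{"tx":-0.007,"ty":0.032,"tz":0,"spin":0,"fingers":-1}])

```text
time_s: 7.08
position: [0.4956, 0.3543, 0.0817]
eef_rot: [0.001, 0.626, 0.779, 0.001]
wrist_force: [-0.1, -2.0, 5.0]
grip_width: -0.003
gripper_force: 2.8
```

Call:
jog_arm(targets=[{"tx":0,"ty":0,"tz":0,"spin":0,"fingers":-1},{"tx":0,"ty":0,"tz":0.004,"spin":0,"fingers":-1},{"tx":0,"ty":0,"tz":0.03,"spin":0,"fingers":-1},{"tx":0,"ty":0,"tz":0.12,"spin":0,"fingers":-1},{"tx":-0.12,"ty":0,"tz":0.16,"spin":0,"fingers":-1}])

```text
time_s: 7.7
position: [0.44, 0.3554, 0.1642]
eef_rot: [0.002, 0.628, 0.778, 0.004]
wrist_force: [-0.7, 0.0, -0.3]
grip_width: 0.003
gripper_force: 0.0
```

Converted, -70 mm / 500 = -0.14, 60 mm / 500 = 0.12.

Call:
jog_arm(targets=[{"tx":-0.08,"ty":0.04,"tz":0.04,"spin":0,"fingers":1},{"tx":-0.14,"ty":0.08,"tz":0.04,"spin":0,"fingers":1},{"tx":-0.14,"ty":0.12,"tz":0.04,"spin":0,"fingers":1},{"tx":-0.14,"ty":0.12,"tz":0.04,"spin":0,"fingers":1},{"tx":-0.14,"ty":0.12,"tz":0.04,"spin":0,"fingers":1}])

```text
time_s: 8.32
position: [0.3656, 0.4137, 0.1809]
eef_rot: [0.0, 0.626, 0.779, -0.0]
wrist_force: [0.2, -0.2, -0.6]
grip_width: 0.996
gripper_force: 0.0
```

```bash
cat > m.py <<'E'
from h import *
for n in("top","scene"):
    c=env.camera(n); s=env.silhouettes("glass_strip",c)
    if s: r=rect(c,s[0]["pixels"],.009)[0]; print(n,s[0]["p"],r,cv2.boxPoints(r).round().tolist())
    p=env.silhouettes("edge_plate",c)
    if p: print(n,"plate",rect(c,p[0]["pixels"]|s[0]["pixels"]*0>0,.006)[0])
    if n=="top": save(c,"slid",(110,180,220,290),5)
E
python3 m.py
```

```text
top 0.75 ((494.1400146484375, 362.5171813964844), (38.80226516723633, 88.3136978149414), 12.790984153747559) [[465.0, 401.0], [485.0, 315.0], [523.0, 324.0], [503.0, 410.0]]
top plate ((475.1310729980469, 307.60833740234375), (149.89181518554688, 121.61229705810547), 12.3265380859375)
scene 0.82 ((493.3278503417969, 358.1657409667969), (42.15462875366211, 90.8477554321289), 12.128134727478027) [[463.0, 398.0], [482.0, 309.0], [523.0, 318.0], [504.0, 407.0]]
scene plate ((473.3459167480469, 303.4424743652344), (152.56304931640625, 122.9607925415039), 12.443379402160645)
```

View pics/slid.png

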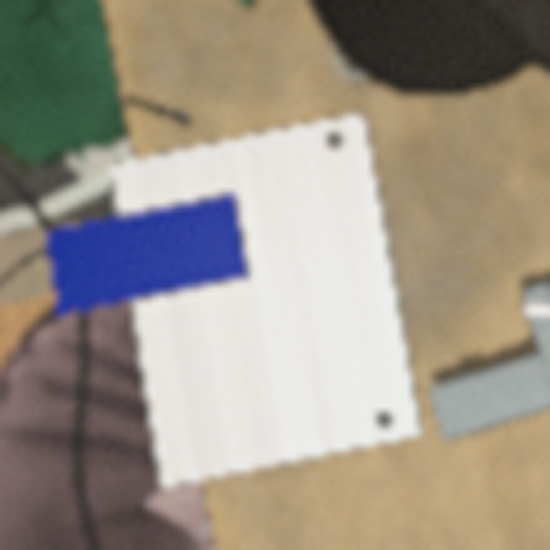

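The strip lies square to the plate with its left end at about (55,270) in the crop, past the edge line at x≈125. Its centre is about 11 mm inside the edge. Now for the pinch.

Converted, 122 mm / 500 = 0.244, 85 mm / 500 = 0.17.

Call:
jog_arm(targets=[{"tx":0.08,"ty":-0.016,"tz":0,"spin":0,"fingers":0.5},{"tx":0.17,"ty":-0.032,"tz":0,"spin":0,"fingers":0.5},{"tx":0.244,"ty":-0.048,"tz":-0.04,"spin":0,"fingers":0.5},{"tx":0.244,"ty":-0.048,"tz":-0.1,"spin":0,"fingers":0.5},{"tx":0.244,"ty":-0.048,"tz":-0.14,"spin":0,"fingers":0.5}])

```text
time_s: 9.25
position: [0.4879, 0.389, 0.1091]
eef_rot: [-0.0, 0.627, 0.779, -0.001]
wrist_force: [-0.4, -0.4, -0.1]
grip_width: 0.748
gripper_force: 0.0
```

Run:
```python
from h import *
o=env.observe();print(o["position"],o["eef_rot"],o["grip_width"])
c=env.camera("scene"); save(c,"pre",(120,140,240,240),6)
```

```text
[0.4879455  0.38901444 0.10906572] [-2.98037315e-04  6.27039726e-01  7.78986791e-01 -8.19777745e-04] 0.7478677143949409
```

View pics/pre.png

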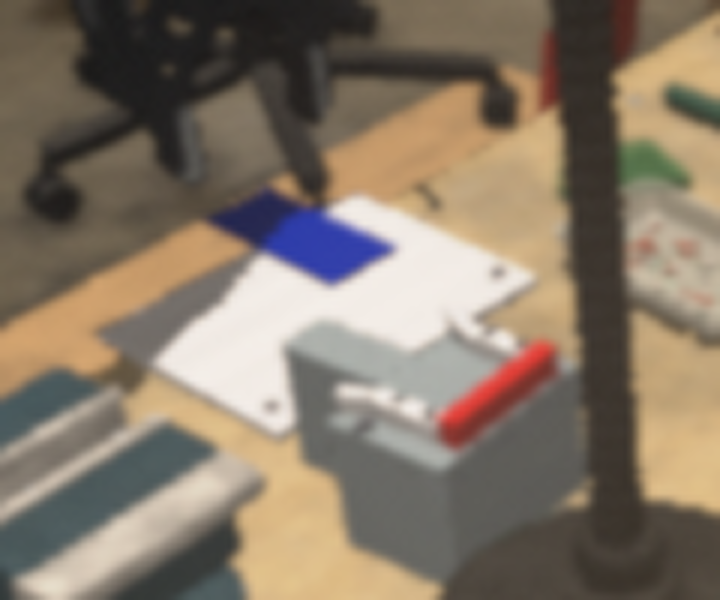

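Run:
```python
from h import *
c=env.camera("scene")
t=np.array([.4879,.389]);y=np.array([.976,.216]);x=np.array([.216,-.976])
def s(p,z): print(((proj(c,[*p,z])[0]-[120,140])*6).round())
for k in(-.037,.037):
    for z in(.109-.066,.0075): s(t+k*y,z)
print("plate edge far corner, strip corners")
e=np.array([.4623,.3666]); s(e+.075*y,.006); s(e+.0*y,.006)
sc=np.array([.494,.3623])
for a in(-.045,.045):
    for b in(-.02,.02): s(sc+a*x+b*y,.009)
```

```text
[183. 176.]
[196. 243.]
[310. 114.]
[320. 180.]
plate edge far corner, strip corners
[356. 186.]
[232. 251.]
[201. 213.]
[268. 179.]
[330. 278.]
[397. 241.]
```

The near finger tip is at about (185,175), where the projection puts it. The strip's corners also match, and the dark shape at (315,190) is the chair's caster. I'll lower and close.

Call:
jog_arm(targets=[{"tx":0,"ty":-0.002,"tz":-0.04,"spin":0,"fingers":0.5},{"tx":0,"ty":-0.002,"tz":-0.08,"spin":0,"fingers":0.5},{"tx":0,"ty":-0.002,"tz":-0.106,"spin":0,"fingers":0.5},{"tx":0,"ty":-0.002,"tz":-0.106,"spin":0,"fingers":0.3},{"tx":0,"ty":-0.002,"tz":-0.106,"spin":0,"fingers":0.15}])

```text
time_s: 9.98
position: [0.4881, 0.3894, 0.0587]
eef_rot: [0.0, 0.626, 0.78, 0.001]
wrist_force: [-0.1, -0.2, 0.5]
grip_width: 0.574
gripper_force: 0.0
```

Call:
jog_arm(targets=[{"tx":0,"ty":0,"tz":0,"spin":0,"fingers":0.05},{"tx":0,"ty":0,"tz":0,"spin":0,"fingers":-0.05},{"tx":0,"ty":0,"tz":0,"spin":0,"fingers":-0.3},{"tx":0,"ty":0,"tz":0,"spin":0,"fingers":-0.5},{"tx":0,"ty":0,"tz":0,"spin":0,"fingers":-1}], squeeze=20)

```text
time_s: 10.6
position: [0.488, 0.3893, 0.0583]
eef_rot: [0.0, 0.626, 0.78, 0.001]
wrist_force: [0.0, -0.6, 5.0]
grip_width: 0.466
gripper_force: 19.9
```

Converted, 80 mm / 500 = 0.16, 60 mm / 500 = 0.12.

Call:
jog_arm(targets=[{"tx":0,"ty":0,"tz":0.006,"spin":0,"fingers":-1},{"tx":0,"ty":0,"tz":0.02,"spin":0,"fingers":-1},{"tx":0,"ty":0,"tz":0.06,"spin":0,"fingers":-1},{"tx":0,"ty":0,"tz":0.12,"spin":0,"fingers":-1},{"tx":0,"ty":0,"tz":0.16,"spin":0,"fingers":-1}])

```text
time_s: 11.22
position: [0.4878, 0.3892, 0.1393]
eef_rot: [0.0, 0.626, 0.78, 0.0]
wrist_force: [0.1, 0.3, -0.4]
grip_width: 0.458
gripper_force: 20.2
```

Converted, 20 mm / 500 = 0.04, 10 mm / 500 = 0.02, 0.1 rad / 1.5708 = 0.0637.

Call:
jog_arm(targets=[{"tx":0,"ty":0,"tz":0.02,"spin":0.0127,"fingers":-1},{"tx":0,"ty":0,"tz":0.04,"spin":0.0318,"fingers":-1},{"tx":0,"ty":0,"tz":0.04,"spin":0.0637,"fingers":-1},{"tx":0,"ty":0,"tz":0.04,"spin":0.0637,"fingers":-1},{"tx":0,"ty":0,"tz":0.04,"spin":0.0637,"fingers":-1}])

```text
time_s: 11.85
position: [0.4873, 0.3889, 0.1572]
eef_rot: [-0.0, 0.587, 0.81, -0.0]
wrist_force: [-0.4, 0.4, -0.4]
grip_width: 0.458
gripper_force: 20.2
```

Run:
```python
from h import *
o=env.observe();p=o["position"];print(p,o["eef_rot"],o["grip_width"],o["gripper_force"])
for n in("scene","top"):
    c=env.camera(n); save(c,"lift_"+n,(110,90,240,240),4)
    z=p[2]-.0495
    s=env.silhouettes("glass_strip",c)
    for q in s[:1]:
        r,P=rect(c,q["pixels"],z); print(n,q["p"],q["pixels"].sum(),r,cv2.boxPoints(r).round().tolist())
```

```text
[0.48732317 0.38890545 0.15721736] [-2.07458560e-04  5.86789433e-01  8.09739390e-01 -4.88337125e-04] 0.45841548139118193 20.178844928741455
scene 0.62 227 ((494.46673583984375, 357.0373229980469), (42.30427551269531, 91.61470031738281), 17.509397506713867) [[461.0, 394.0], [488.0, 307.0], [528.0, 320.0], [501.0, 407.0]]
top 0.84 715 ((499.1080627441406, 354.7720031738281), (41.046958923339844, 79.44843292236328), 17.028045654296875) [[468.0, 387.0], [491.0, 311.0], [530.0, 323.0], [507.0, 399.0]]
```

View pics/lift_scene.png

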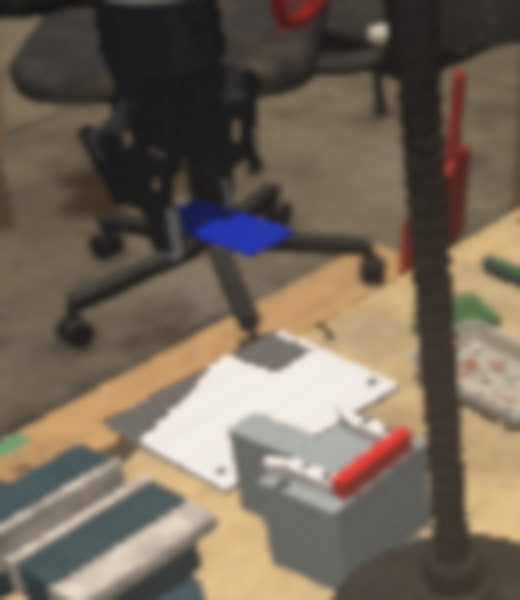

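Converted, -154 mm / 500 = -0.308, -124 mm / 500 = -0.248.

Call:
jog_arm(targets=[{"tx":-0.026,"ty":-0.062,"tz":0,"spin":0,"fingers":-1},{"tx":-0.054,"ty":-0.124,"tz":0,"spin":0,"fingers":-1},{"tx":-0.08,"ty":-0.186,"tz":0,"spin":0,"fingers":-1},{"tx":-0.108,"ty":-0.248,"tz":0,"spin":0,"fingers":-1},{"tx":-0.134,"ty":-0.308,"tz":0,"spin":0,"fingers":-1}])

```text
time_s: 12.68
position: [0.4201, 0.2341, 0.1579]
eef_rot: [0.0, 0.587, 0.81, 0.0]
wrist_force: [0.5, 0.7, -0.3]
grip_width: 0.458
gripper_force: 20.2
```

Converted, -30 mm / 500 = -0.06, -20 mm / 500 = -0.04.

Call:
jog_arm(targets=[{"tx":0,"ty":0,"tz":-0.02,"spin":0,"fingers":-1},{"tx":0,"ty":0,"tz":-0.04,"spin":0,"fingers":-1},{"tx":0,"ty":0,"tz":-0.06,"spin":0,"fingers":-1},{"tx":0,"ty":0,"tz":-0.06,"spin":0,"fingers":-1},{"tx":0,"ty":0,"tz":-0.06,"spin":0,"fingers":-1}])

```text
time_s: 13.3
position: [0.4207, 0.2355, 0.1276]
eef_rot: [-0.0, 0.586, 0.81, -0.0]
wrist_force: [0.5, 0.0, -0.1]
grip_width: 0.456
gripper_force: 20.2
```

```bash
cat > j.py <<'E'
from h import *
import sys
np.set_printoptions(precision=1,suppress=True)
o=env.observe();p=o["position"];print(p*1000,o["eef_rot"],o["wrist_force"],o["grip_width"])
J=np.array([440.8,173.4]);a=np.radians(18.3);Y=np.array([np.cos(a),np.sin(a)]);X=np.array([Y[1],-Y[0]])
tj=(p[:2]*1000-J); print("tcp in jig",tj@X,tj@Y)
for n in("scene","top"):
    c=env.camera(n); f=c["frame"].astype(int); r,g,b=f[...,0],f[...,1],f[...,2]
    z=p[2]-.0495
    s=env.silhouettes("glass_strip",c)
    for q in s[:1]:
        R0,P=rect(c,q["pixels"],z); B=cv2.boxPoints(R0)-J; print(n,q["p"],R0,"corners jig",np.c_[B@X,B@Y].round(1).tolist())
    red=(r>g+60)&(r>b+60); w=np.zeros_like(red)
    u,v=proj(c,[.458,.1215,.073])[0].astype(int); w[v-20:v+20,u-25:u+25]=1
    R1,P=rect(c,red&w,.073); D=np.array(R1[0])-J; print(" red",R1,D@X,D@Y)
    u,v=proj(c,[.43,.19,.06])[0].astype(int)
    save(c,sys.argv[1]+n,(u-50,v-45,u+50,v+45),7)
E
python3 j.py hov
```

```text
[420.7 235.5 127.6] [-0.   0.6  0.8 -0. ] [ 0.5  0.  -0.1] 0.45611480641919466
tcp in jig -65.22883311670354 0.4290753468370738
scene 0.58 ((427.16302490234375, 206.6510467529297), (39.297576904296875, 88.94889068603516), 15.368169784545898) corners jig [[-81.3, -19.9], [7.6, -24.4], [9.6, 14.8], [-79.3, 19.4]]
 red ((452.7968444824219, 116.03192138671875), (68.69619750976562, 17.14142417907715), 19.364648818969727) 58.2336341017075 -6.623034094996321
top 0.56 ((435.458984375, 194.54249572753906), (40.52479553222656, 58.32024002075195), 17.36712074279785) corners jig [[-51.2, -18.2], [7.1, -19.2], [7.7, 21.4], [-50.6, 22.3]]
 red ((457.38507080078125, 122.14946746826172), (58.82537078857422, 9.657005310058594), 18.163928985595703) 53.86614844147816 -0.34599181252136546
```

View pics/hovscene.png

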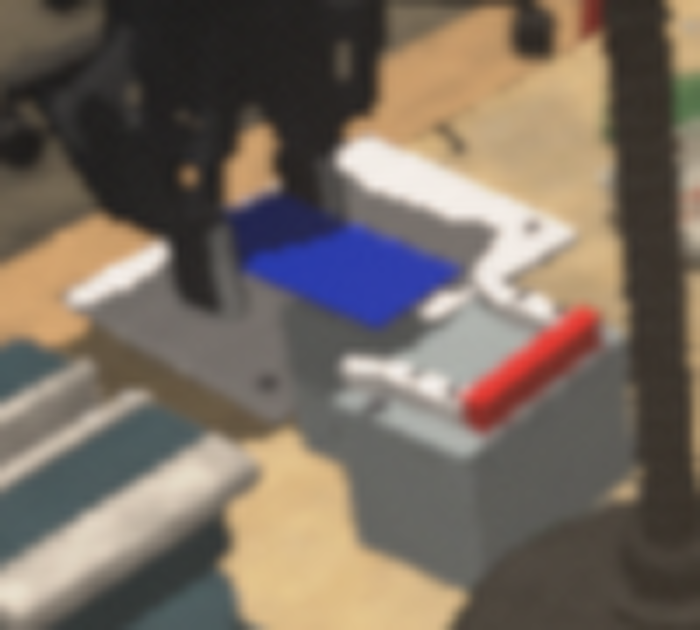

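The strip is level in the pinch over the tongue. Its front end is at about (415,295), just at the flared mouth. I'll correct by -1.8 mm sideways and a small turn, then lower.

Converted, -13.5 mm / 500 = -0.027, -1.7 mm / 500 = -0.0034, 0.014 rad / 1.5708 = 0.0089.

Call:
jog_arm(targets=[{"tx":-0.0034,"ty":-0.0012,"tz":-0.008,"spin":0.0089,"fingers":-1},{"tx":-0.0034,"ty":-0.0012,"tz":-0.018,"spin":0.0089,"fingers":-1},{"tx":-0.0034,"ty":-0.0012,"tz":-0.024,"spin":0.0089,"fingers":-1},{"tx":-0.0034,"ty":-0.0012,"tz":-0.027,"spin":0.0089,"fingers":-1},{"tx":-0.0034,"ty":-0.0012,"tz":-0.027,"spin":0.0089,"fingers":-1}])

```text
time_s: 14.12
position: [0.4189, 0.2344, 0.1141]
eef_rot: [-0.0, 0.581, 0.814, -0.0]
wrist_force: [0.6, -0.0, -0.7]
grip_width: 0.464
gripper_force: 20.2
```

Converted, -1 mm / 500 = -0.002, -0.8 mm / 500 = -0.0016.

Call:
jog_arm(targets=[{"tx":0,"ty":0,"tz":-0.0008,"spin":0,"fingers":-1},{"tx":0,"ty":0,"tz":-0.0016,"spin":0,"fingers":-1},{"tx":0,"ty":0,"tz":-0.002,"spin":0,"fingers":-1},{"tx":0,"ty":0,"tz":-0.002,"spin":0,"fingers":-1},{"tx":0,"ty":0,"tz":-0.002,"spin":0,"fingers":-1}])

```text
time_s: 14.75
position: [0.4189, 0.2345, 0.1133]
eef_rot: [0.0, 0.581, 0.814, 0.0]
wrist_force: [0.2, -0.5, 0.7]
grip_width: 0.46
gripper_force: 20.2
```

Call:
jog_arm(targets=[{"tx":0,"ty":0,"tz":-0.0006,"spin":0,"fingers":-1},{"tx":0,"ty":0,"tz":-0.0012,"spin":0,"fingers":-1},{"tx":0,"ty":0,"tz":-0.0012,"spin":0,"fingers":-1},{"tx":0,"ty":0,"tz":-0.0012,"spin":0,"fingers":-1},{"tx":0,"ty":0,"tz":-0.0012,"spin":0,"fingers":-1}])

```text
time_s: 15.38
position: [0.4189, 0.2345, 0.1127]
eef_rot: [0.0, 0.581, 0.814, 0.0]
wrist_force: [-0.4, -0.5, -0.6]
grip_width: 0.456
gripper_force: 20.2
```

```bash
python3 j.py low
```

```text
[418.9 234.5 112.7] [0.  0.6 0.8 0. ] [-0.4 -0.5 -0.6] 0.45641953776397304
tcp in jig -64.85066406752922 -1.6027951057864946
scene 0.78 ((426.6853332519531, 205.84898376464844), (43.063175201416016, 95.21814727783203), 14.547467231750488) corners jig [[-84.2, -21.6], [10.9, -27.8], [13.7, 15.2], [-81.3, 21.4]]
 red ((452.791015625, 116.0267562866211), (68.63056182861328, 16.99482536315918), 19.010967254638672) 58.23670776207741 -6.630189963203172
top 0.97 ((433.51318359375, 192.94131469726562), (40.77175521850586, 57.19275665283203), 17.180166244506836) corners jig [[-49.8, -20.6], [7.4, -21.7], [8.1, 19.0], [-49.0, 20.2]]
 red ((457.3619689941406, 122.234130859375), (58.82283401489258, 9.574007034301758), 18.57126235961914) 53.778513067927264 -0.3413415902193453
```

Converted, -14.2 mm / 500 = -0.0284, -12 mm / 500 = -0.024, 0.015 rad / 1.5708 = 0.0095.

Call:
jog_arm(targets=[{"tx":0.002,"ty":-0.006,"tz":0,"spin":0.0095,"fingers":-1},{"tx":0.004,"ty":-0.012,"tz":0,"spin":0.0095,"fingers":-1},{"tx":0.006,"ty":-0.018,"tz":0,"spin":0.0095,"fingers":-1},{"tx":0.008,"ty":-0.024,"tz":0,"spin":0.0095,"fingers":-1},{"tx":0.0094,"ty":-0.0284,"tz":0,"spin":0.0095,"fingers":-1}])

```text
time_s: 16.2
position: [0.4237, 0.22, 0.1127]
eef_rot: [0.0, 0.575, 0.818, 0.0]
wrist_force: [-0.1, 0.2, -0.2]
grip_width: 0.462
gripper_force: 20.2
```

```bash
python3 j.py in1
```

```text
[423.7 220.  112.7] [0.  0.6 0.8 0. ] [-0.1  0.2 -0.2] 0.46204066315298664
tcp in jig -49.616321520814566 -1.5780337834423737
scene 0.82 ((431.6221618652344, 190.25283813476562), (42.28354263305664, 90.69195556640625), 17.923051834106445) corners jig [[-64.4, -24.3], [26.3, -24.9], [26.6, 17.4], [-64.1, 18.0]]
 red ((452.9499816894531, 115.5157699584961), (68.52320098876953, 17.826181411743164), 18.460472106933594) 58.77176534571908 -6.639709383664648
top 0.96 ((438.72589111328125, 177.53469848632812), (40.734344482421875, 54.840423583984375), 19.435813903808594) corners jig [[-31.6, -21.6], [23.2, -20.5], [22.4, 20.2], [-32.4, 19.1]]
 red ((457.38507080078125, 122.14946746826172), (58.82537078857422, 9.657005310058594), 18.163928985595703) 53.86614844147816 -0.34599181252136546
```

View pics/in1top.png

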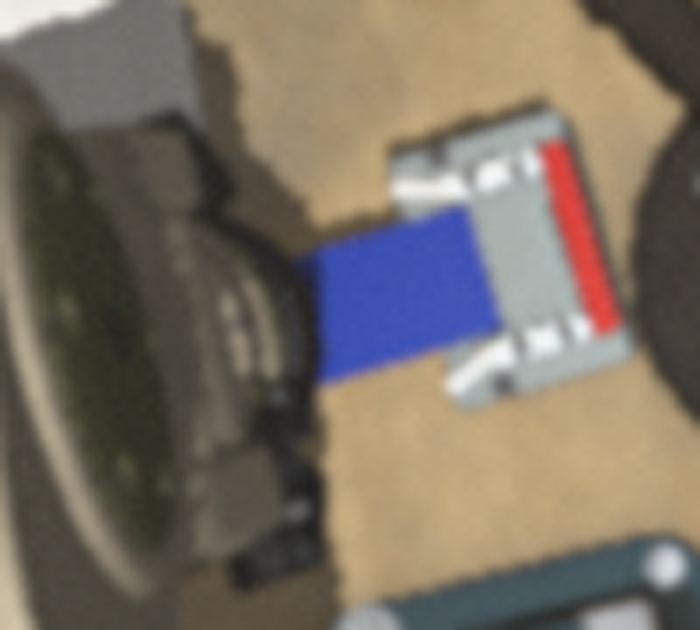

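The strip's front end spans (465,207) to (497,330), centred between the rails and parallel to them. I'll keep sliding.

Converted, -14.2 mm / 500 = -0.0284, -11.4 mm / 500 = -0.0228.

Call:
jog_arm(targets=[{"tx":0.0018,"ty":-0.0056,"tz":0,"spin":0,"fingers":-1},{"tx":0.0038,"ty":-0.0114,"tz":0,"spin":0,"fingers":-1},{"tx":0.0056,"ty":-0.017,"tz":0,"spin":0,"fingers":-1},{"tx":0.0076,"ty":-0.0228,"tz":0,"spin":0,"fingers":-1},{"tx":0.0094,"ty":-0.0284,"tz":0,"spin":0,"fingers":-1}])

```text
time_s: 17.02
position: [0.4284, 0.2058, 0.1127]
eef_rot: [0.0, 0.575, 0.818, 0.0]
wrist_force: [0.3, -0.4, 0.1]
grip_width: 0.461
gripper_force: 20.2
```

Converted, -5 mm / 500 = -0.01, -4 mm / 500 = -0.008.

Call:
jog_arm(targets=[{"tx":0.001,"ty":-0.0028,"tz":-0.0006,"spin":0,"fingers":-1},{"tx":0.0018,"ty":-0.0056,"tz":-0.001,"spin":0,"fingers":-1},{"tx":0.0026,"ty":-0.008,"tz":-0.0012,"spin":0,"fingers":-1},{"tx":0.0034,"ty":-0.01,"tz":-0.0012,"spin":0,"fingers":-1},{"tx":0.0034,"ty":-0.01,"tz":-0.0012,"spin":0,"fingers":-1}])

```text
time_s: 17.65
position: [0.4305, 0.2012, 0.1126]
eef_rot: [0.0, 0.575, 0.818, 0.001]
wrist_force: [-0.9, 0.5, 5.0]
grip_width: 0.459
gripper_force: 20.6
```

```bash
python3 j.py in2
```

```text
[430.5 201.2 112.6] [0.  0.6 0.8 0. ] [-0.9  0.5  5. ] 0.4586496550940645
tcp in jig -29.66951190550358 -1.02961520884001
scene 0.9 ((438.6505432128906, 174.9246826171875), (42.84991455078125, 85.69021606445312), 19.36553955078125) corners jig [[-44.6, -23.8], [41.1, -22.2], [40.3, 20.7], [-45.4, 19.1]]
 red ((453.0413513183594, 115.41458892822266), (68.83882141113281, 16.952564239501953), 20.187698364257812) 58.89651856789583 -6.584730810291235
top 0.67 ((447.08349609375, 157.5779266357422), (40.237098693847656, 53.12712860107422), 18.073936462402344) corners jig [[-9.6, -19.0], [43.5, -19.2], [43.6, 21.0], [-9.5, 21.2]]
 red ((457.3619689941406, 122.234130859375), (58.82283401489258, 9.574007034301758), 18.57126235961914) 53.778513067927264 -0.3413415902193453
```

Converted, -3.8 mm / 500 = -0.0076, -3 mm / 500 = -0.006.

Call:
jog_arm(targets=[{"tx":0,"ty":0,"tz":0.001,"spin":0,"fingers":-1},{"tx":0.0006,"ty":-0.002,"tz":0.001,"spin":0,"fingers":-1},{"tx":0.0012,"ty":-0.004,"tz":0.001,"spin":0,"fingers":-1},{"tx":0.002,"ty":-0.006,"tz":0.001,"spin":0,"fingers":-1},{"tx":0.0026,"ty":-0.0076,"tz":0.001,"spin":0,"fingers":-1}])

```text
time_s: 18.48
position: [0.4313, 0.1972, 0.1126]
eef_rot: [0.0, 0.575, 0.818, 0.0]
wrist_force: [-0.7, 0.8, 2.5]
grip_width: 0.461
gripper_force: 20.4
```

Converted, -1.4 mm / 500 = -0.0028, -1 mm / 500 = -0.002.

Call:
jog_arm(targets=[{"tx":0.0003,"ty":-0.001,"tz":0,"spin":0,"fingers":-1},{"tx":0.0006,"ty":-0.002,"tz":0,"spin":0,"fingers":-1},{"tx":0.0009,"ty":-0.0028,"tz":0,"spin":0,"fingers":-1},{"tx":0.0009,"ty":-0.0028,"tz":0,"spin":0,"fingers":-1},{"tx":0.0009,"ty":-0.0028,"tz":0,"spin":0,"fingers":-1}])

```text
time_s: 19.1
position: [0.4318, 0.1959, 0.1126]
eef_rot: [0.0, 0.575, 0.818, 0.0]
wrist_force: [0.1, 2.3, 3.0]
grip_width: 0.459
gripper_force: 20.4
```

```bash
python3 j.py in3
```

```text
[431.8 195.9 112.6] [0.  0.6 0.8 0. ] [0.1 2.3 3. ] 0.45949589375409267
tcp in jig -24.2322238963264 -1.511882680739645
scene 0.74 ((438.9326171875, 171.64849853515625), (41.23564529418945, 79.95405578613281), 19.41166114807129) corners jig [[-38.5, -23.7], [41.4, -22.2], [40.6, 19.1], [-39.3, 17.5]]
 red ((453.0413513183594, 115.41458892822266), (68.83882141113281, 16.952564239501953), 20.187698364257812) 58.89651856789583 -6.584730810291235
top 0.63 ((447.9241027832031, 152.50010681152344), (39.590328216552734, 51.10455322265625), 18.106504440307617) corners jig [[-3.5, -19.5], [47.6, -19.7], [47.7, 19.9], [-3.4, 20.1]]
 red ((457.4354553222656, 121.98486328125), (58.82550048828125, 9.001725196838379), 17.938373565673828) 54.038248209997235 -0.3498399370876353
```

Converted, -1 mm / 500 = -0.002, -0.5 mm / 500 = -0.001.

Call:
jog_arm(targets=[{"tx":0.0003,"ty":-0.001,"tz":0,"spin":0,"fingers":-1},{"tx":0.0006,"ty":-0.002,"tz":0,"spin":0,"fingers":-1},{"tx":0.0006,"ty":-0.002,"tz":0,"spin":0,"fingers":-1},{"tx":0.0006,"ty":-0.002,"tz":0,"spin":0,"fingers":-1},{"tx":0.0006,"ty":-0.002,"tz":0,"spin":0,"fingers":-1}])

```text
time_s: 19.92
position: [0.4318, 0.1957, 0.1126]
eef_rot: [-0.001, 0.575, 0.818, 0.001]
wrist_force: [-1.3, 5.4, 2.7]
grip_width: 0.46
gripper_force: 20.4
```

The motion has stopped with 5 N against the stop, so the strip is home. I'll release slightly and rise.

Call:
jog_arm(targets=[{"tx":0,"ty":0,"tz":0,"spin":0,"fingers":0.0},{"tx":0,"ty":0,"tz":0,"spin":0,"fingers":0.1},{"tx":0,"ty":0,"tz":0,"spin":0,"fingers":0.25},{"tx":0,"ty":0,"tz":0,"spin":0,"fingers":0.25},{"tx":0,"ty":0,"tz":0,"spin":0,"fingers":0.25}])

```text
time_s: 20.55
position: [0.4321, 0.1948, 0.1126]
eef_rot: [0.0, 0.575, 0.818, -0.0]
wrist_force: [0.7, -0.4, 0.4]
grip_width: 0.626
gripper_force: 0.0
```

Converted, 100 mm / 500 = 0.2, 90 mm / 500 = 0.18.

Call:
jog_arm(targets=[{"tx":0,"ty":0,"tz":0.016,"spin":0,"fingers":0.25},{"tx":0,"ty":0,"tz":0.05,"spin":0,"fingers":0.25},{"tx":0,"ty":0,"tz":0.1,"spin":0,"fingers":0.25},{"tx":-0.02,"ty":0.08,"tz":0.16,"spin":0,"fingers":0.25},{"tx":-0.04,"ty":0.18,"tz":0.2,"spin":0,"fingers":0.25}])

```text
time_s: 21.18
position: [0.4126, 0.2854, 0.2148]
eef_rot: [0.001, 0.576, 0.818, 0.001]
wrist_force: [-0.2, 0.7, -0.4]
grip_width: 0.624
gripper_force: 0.0
```

Converted, 120 mm / 500 = 0.24, 90 mm / 500 = 0.18.

Call:
jog_arm(targets=[{"tx":-0.02,"ty":0.1,"tz":0.02,"spin":0,"fingers":0.25},{"tx":-0.04,"ty":0.18,"tz":0.04,"spin":0,"fingers":0.25},{"tx":-0.04,"ty":0.24,"tz":0.04,"spin":0,"fingers":0.25},{"tx":-0.04,"ty":0.24,"tz":0.04,"spin":0,"fingers":0.25},{"tx":-0.04,"ty":0.24,"tz":0.04,"spin":0,"fingers":0.25}])

```text
time_s: 21.8
position: [0.3918, 0.4044, 0.2326]
eef_rot: [0.0, 0.575, 0.818, -0.0]
wrist_force: [-0.1, -0.8, -0.9]
grip_width: 0.625
gripper_force: 0.0
```

```bash
sed -i 's/z=p\[2\]-.0495/z=.063/' j.py; python3 j.py end; python3 -c "
import cv2,numpy as np
a=cv2.imread('pics/endtop.png');b=cv2.imread('pics/endscene.png');cv2.imwrite('pics/end.png',cv2.resize(np.hstack([a,b]),(800,360)))"
```

```text
[391.8 404.4 232.6] [ 0.   0.6  0.8 -0. ] [-0.1 -0.8 -0.9] 0.625286052186577
tcp in jig -234.66019975019202 26.01586179202443
scene 0.6 ((438.964599609375, 172.4888916015625), (41.916385650634766, 79.54144287109375), 17.555675506591797) corners jig [[-39.8, -22.5], [39.8, -23.5], [40.3, 18.4], [-39.2, 19.4]]
 red ((453.2836608886719, 116.30370330810547), (67.4810791015625, 16.117958068847656), 18.845844268798828) 58.12845410018414 -6.075500722984744
top 0.56 ((441.7396240234375, 170.37164306640625), (39.51289367675781, 87.95357513427734), 18.615943908691406) corners jig [[-40.7, -20.1], [47.3, -19.6], [47.0, 19.9], [-40.9, 19.5]]
 red ((457.4354553222656, 121.98486328125), (58.82550048828125, 9.001725196838379), 17.938373565673828) 54.038248209997235 -0.3498399370876353
```

View pics/end.png

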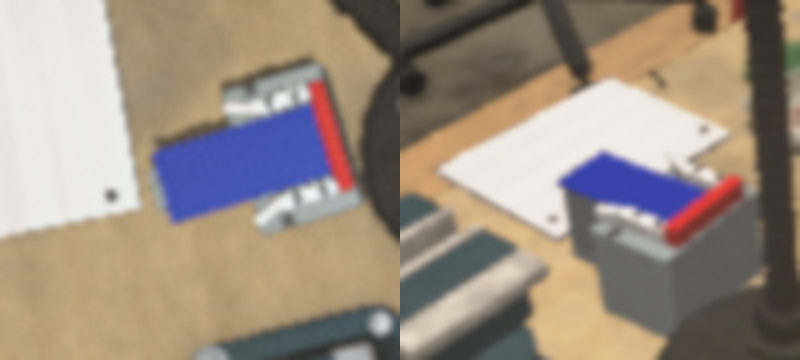

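In both views the strip lies flat between the rails with its end against the red stop, and the plate is empty. I'll hand it in.

```bash
python3 -c "
from cell import env
print(env.sign_off())"
```

```text
the job is handed in; nothing more can be done
None
```

The strip was slid out about 34 mm over the plate's edge, pinched, laid flat in the jig, pushed home against the red stop with about 5 N and released; the job is handed in at about 22 s, verdict not shown.

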